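# Square up the stock against the counter fence

### The arm

A 6-joint arm with a two-finger parallel gripper is mounted at the origin on the work surface. World frame = base frame: x ahead of the robot, y to its left, z up, the work surface at z = 0. Lengths are in mm, angles in degrees, forces in N, time in s.
With the tool pointing down it reaches from about 350 to 950 mm from the base axis. Payload 17.4 kg.
Tool frame: the origin (TCP) lies midway between the tips of the shut fingers; the grasp point (between the pads) lies 19 mm behind it; z points along the fingers, y is the direction in which the jaws open and shut (so a half turn about z gives the same grasp; the last joint's range is limited). The gripper opens to 93 mm and grips with 3 to 60 N. Pads are 15 mm wide; open, the fingers measure 128 mm over their backs; the gripper's body (75 mm by 188 mm) begins 65 mm behind the grasp point.
Start: joints at [73.808, 6.646, 82.598, -0, 90.757, -2.166], TCP at [163.602, 654.879, 218.646] pointing down, gripper open.
Joint ranges: [-162.19, 162.19], [-47.58, 125.68], [4.15, 143.07], [-65.23, 245.23], [0.69, 171.88], [-170.13, 170.13]. Speed limits (degrees/s): [108.29, 108.29, 127.2, 180, 180, 180].

### API

Orientations are given as [roll, pitch, yaw] about the fixed x, y, z axes, in that order (R = Rz(yaw) Ry(pitch) Rx(roll)).
In Python, from workcell import sensors, imaging, order gives the robot as it stands.
- The arm moves only by the shell command python3 -m pendant 'ROWS' [OPENING]. ROWS is JSON, a list of rows, each a list of 6 numbers: the shift along the world's x, y, z in cm, then the turn, a rotation vector about the world's x, y, z in degrees. In form: [[x, y, z, rx, ry, rz], ...]. A call has 1 to 5 rows; each row shifts and turns the commanded pose from where the row before left it; what a row does not reach is not made up. A row lasts 1/8 s, in which the tool goes at most 62.5 mm and 10.7 degrees, less where a joint would pass 70% of its speed; a pose out of reach is approached as far as the arm can. A call with a gripper value outside its range is refused whole. OPENING is the finger opening in cm, from 0 to 9.3, set as the call begins (- or left out, the last holds). The fingers move at their own pace and stop on an object; the grip force is fixed at half the most. Time passes only in rows, so rows that do not move let the fingers close. It gives the time, the measured TCP pose, the force and the opening at its end, in the units of the state.
- sensors.observe(): the state, without advancing time (a new reading comes with each control period).
- imaging.capture(name): name is "scene" or "top" or "wrist"; returns the picture (384x512x3 uint8, red, green, blue); there is no depth.
- imaging.camera_info(name): a dict with "fx", "fy", "cx", "cy" (pixels), "camera_from_world" (4x4, takes a point from world to camera coordinates); the wrist camera has in their place "T_tool_cam" (4x4, takes a point from camera to tool coordinates, whose origin is the TCP and whose axes are the flange's). Camera axes: x right, y down, z forward; pixel columns grow to the right and rows downward; lengths in mm; the calibration is good to about 2 mm. A picture is of the moment at which its call begins: read the wrist's pose just before it. camera_info takes no time and is no camera call.
- order.hand_in(): hands the job in, once; it reports no verdict.
The state is a dict: "time": time; "qpos": joint angles; "dq": joint speeds; "effort": joint torques, N m; "position": TCP position; "ee_rot": TCP orientation; "contact_force": force on the tool from outside, world axes, zero at the start; "wrist_torque": the same for the moment, N m; "grip_width": opening from 0.0 (shut) to 1.0 (fully open).
Only numpy, scipy, OpenCV 4.12 (cv2) and the standard library are available. Lean on these libraries where they do the work, as an engineer would, in place of code of your own. Each camera call takes 0.05 s, during which the arm holds its last target.

### The job

Straighten up the stock on the shop counter by pushing only: push the big cardboard carton along the counter until it sits snugly in the corner of the L-shaped wooden fence, flat against both the long rail and the short end rail, and push the big round tin straight back until it touches the long rail, standing beside the carton as it does now. Slide both with the fingertips, never lifting or tipping them, leave the other things where they are, and finish clear of everything.

Things in the scene. Friction and masses are not known exactly. Their poses are not given: they have to be found in the camera images.
- fence: L-shaped fence of brown wooden rails, 25 mm thick, 35 mm high, fixed on the counter, yaw -0.05 to 0.13. Origin: inside corner of the L, at counter height. Long rail: 640 mm from the corner along the fence's -y (robot's right), inner face = its plane x=0, facing the robot (-x). Short end rail: 150 mm from the corner along -x (to the robot), inner face = plane y=0. Work area: negative x and y.
- carton: Big closed carton, brown cardboard with pale paper bands, 110 (own x) x 150 (own y) x 70 mm high, about 0.5 kg, loose. Origin: centre of its underside. Starts up to 0.35 rad askew, clear of both rails, its 150 mm side roughly along the long rail and its -x side to the robot; this stays so. Snug, its centre is 55 mm from the long rail's face and 75 mm from the end rail's.
- tin: Big round tin, 100 mm in diameter, 70 mm high, metal with a pale paper band and white lid, about 0.45 kg, loose, standing upright. Origin: centre of its underside, on the counter. It stands short of the long rail, further from the corner than the carton. Touching the rail its centre is 50 mm from the rail's face.
- spice_jar: Bystander: small brown glass jar, 40 mm in diameter, 55 mm high, loose, between carton and tin but nearer the robot. Origin: centre of its underside, on the counter. Leave alone.
- paste_can: Bystander: small can, 48 mm in diameter, 60 mm high, loose, in front of the far right end of the long rail. Origin: centre of its underside, on the counter. Leave alone.
- soap_box: Bystander: small soap packet, 40 x 75 x 30 mm, loose, beyond the robot-side end of the short rail. Origin: centre of its underside, on the counter. Leave alone.
- milk_can: Bystander: can, 66 mm in diameter, 70 mm high, loose, behind the long rail. Origin: centre of its underside, on the counter. Leave alone.
- tea_jar: Bystander: clear jar, 70 mm in diameter, 85 mm high, loose, behind the long rail. Origin: centre of its underside, on the counter. Leave alone.
- calculator: Bystander: black desk calculator lying flat, 140 x 90 x 20 mm, loose, at the right of the counter. Origin: centre of its underside, on the counter. Leave alone.

How it is judged:
By the outcome, as a careful person would: the job done as asked, in the order asked, and still so for the second after the job is handed in, with the robot touching nothing.
It also fails if it takes over 61 s, if anything falls off the work surface, if the arm or the gripper's body presses on something with over 40 N, if the wrist force passes 120 N, or if a joint passes its speed limit or range.

## Working session

There is one attempt and no reset: what is moved stays moved. The work goes in short steps, Python scripts to look and compute and a shell command to move; the robot and the scene stay as the last step left them, time stands still between calls to the robot, and variables do not carry over. Pictures are saved under pics/ and viewed, and the job is handed in when it is done.

```bash
mkdir -p pics; ls; python3 - <<'E'
from workcell import sensors, imaging
import cv2,numpy as np
s=sensors.observe();print(s)
for n in("scene","top"):
    im=imaging.capture(n);cv2.imwrite(f"pics/{n}0.png",im[...,::-1]);i=imaging.camera_info(n);print(n,i)
E
```

```text
pics
{'time': 0.0, 'qpos': array([ 7.38074637e+01,  6.67438074e+00,  8.26349457e+01, -1.06184988e-03,
        9.07560674e+01, -2.16820956e+00]), 'dq': array([-0.0675933 , -0.1137867 ,  0.00151931,  0.02078067, -0.10480832,
        0.06437867]), 'effort': array([-4.39734040e-04, -7.21257377e+01, -6.22609019e+01,  7.79350963e-02,
        2.37291888e-02, -7.48254843e-05]), 'position': array([163.56201582, 654.67968407, 217.91083678]), 'ee_rot': array([-1.79934613e+02, -1.41305585e-03,  1.65975659e+02]), 'contact_force': array([-0.63237477,  0.25715437,  0.4251511 ]), 'wrist_torque': array([ 0.01659484, -0.02046611,  0.02172296]), 'grip_width': 1.0010674070577237}
scene {'fx': 360.9006706741903, 'fy': 360.9006706741903, 'cx': 252.4009799423724, 'cy': 197.04474582709344, 'camera_from_world': array([[ 6.22161217e-01,  7.82687348e-01,  1.77745575e-02,
        -2.74719944e+02],
       [ 5.93683835e-01, -4.56878236e-01, -6.62421151e-01,
        -3.42760476e+02],
       [-5.10347845e-01,  4.22685217e-01, -7.48920746e-01,
         1.27686826e+03],
       [ 0.00000000e+00,  0.00000000e+00,  0.00000000e+00,
         1.00000000e+00]])}
top {'fx': 465.72905310975074, 'fy': 465.72905310975074, 'cx': 255.22843476391088, 'cy': 192.1288628137163, 'camera_from_world': array([[-1.44881257e-02, -9.99894939e-01, -4.52146106e-04,
        -9.77619704e+01],
       [-9.74821564e-01,  1.42254490e-02, -2.22532145e-01,
         5.91194598e+02],
       [ 2.22515198e-01, -2.78331192e-03, -9.74925248e-01,
         1.43501190e+03],
       [ 0.00000000e+00,  0.00000000e+00,  0.00000000e+00,
         1.00000000e+00]])}
```

View pics/top0.png

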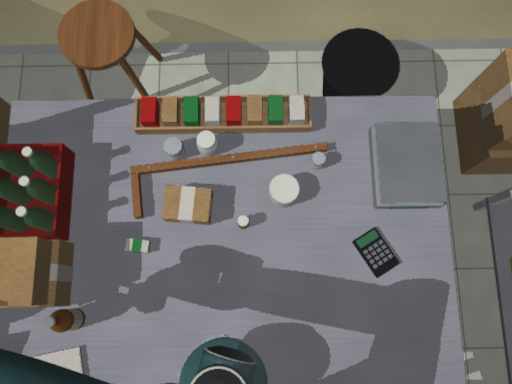

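View pics/scene0.png

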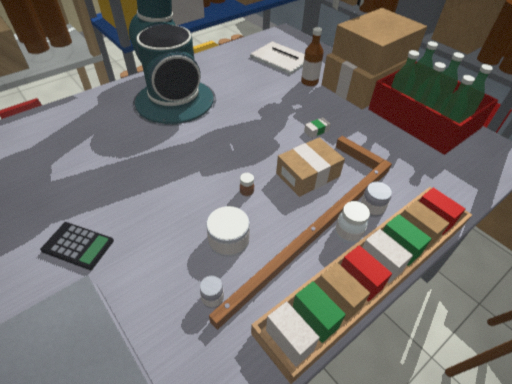

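The top picture shows the fence corner near (140,172), the carton around (187,204), the tin's lid at (284,188), the spice jar at (243,221) and the soap at (137,245). I'll measure them next.

```bash
cat > h.py <<'E'
from workcell import sensors, imaging
import cv2,numpy as np
def ray(n,u,v,z):
    i=imaging.camera_info(n);T=np.array(i["camera_from_world"]);R=T[:3,:3];t=T[:3,3]
    c=-R.T@t;d=R.T@np.array([(u-i["cx"])/i["fx"],(v-i["cy"])/i["fy"],1.])
    return c+d*(z-c[2])/d[2]
def proj(n,p):
    i=imaging.camera_info(n);T=np.array(i["camera_from_world"]);q=T[:3,:3]@np.array(p)+T[:3,3]
    return i["fx"]*q[0]/q[2]+i["cx"],i["fy"]*q[1]/q[2]+i["cy"]
E
python3 - <<'E'
import cv2
im=cv2.imread("pics/top0.png")[120:270,110:350]
cv2.imwrite("pics/topz.png",cv2.resize(im,None,fx=3.33,fy=3.33,interpolation=cv2.INTER_CUBIC))
im=cv2.imread("pics/scene0.png")[110:330,190:410]
cv2.imwrite("pics/scz.png",cv2.resize(im,None,fx=2.7,fy=2.7,interpolation=cv2.INTER_CUBIC))
im=cv2.imread("pics/top0.png");h=cv2.cvtColor(im,cv2.COLOR_BGR2HSV)
for p in [(180,168),(140,200),(172,204),(204,204),(187,204),(284,188),(250,157)]: print(p,h[p[1],p[0]])
E
```

```text
(180, 168) [ 14 132  81]
(140, 200) [ 14 125  57]
(172, 204) [ 17 107 157]
(204, 204) [ 17 105 155]
(187, 204) [ 18  16 193]
(284, 188) [ 40  11 201]
(250, 157) [ 13 135 145]
```

View pics/topz.png

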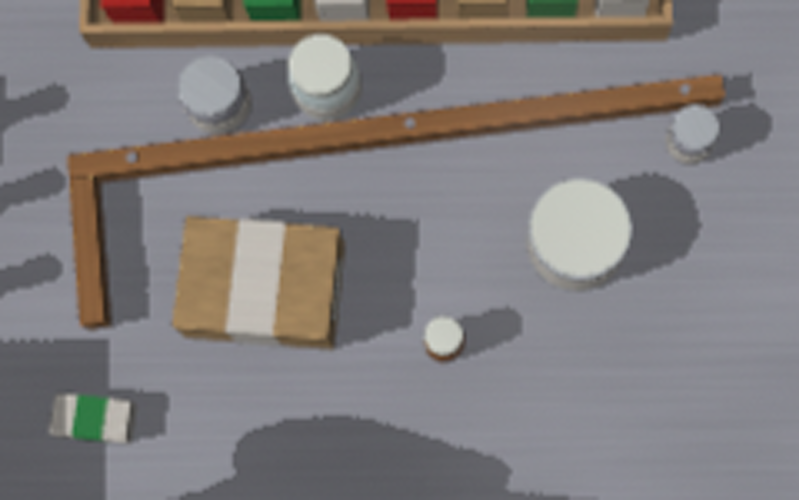

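View pics/scz.png

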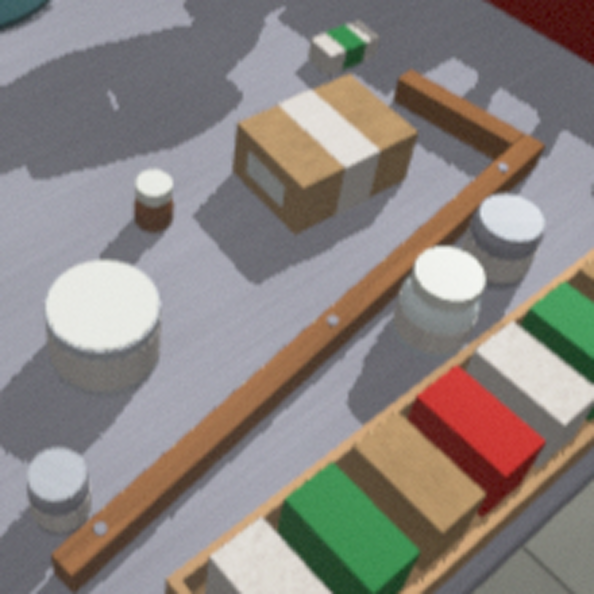

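The zoom shows the fence corner (inner, top) near zoom px (97,177), the rail's right end at (722,100), the carton's top corners at (187,217), (341,230), (331,337) and (175,330), and the tin's lid centred at (580,229).

```bash
python3 - <<'E'
from h import *
Z=lambda X,Y:(110+(X+.5)/3.33-.5,120+(Y+.5)/3.33-.5)
S=lambda X,Y:(190+(X+.5)/2.7-.5,110+(Y+.5)/2.7-.5)
i=imaging.camera_info("top");T=i["camera_from_world"];print("cam",(-T[:3,:3].T@T[:3,3]).round())
im=cv2.imread("pics/top0.png");h=cv2.cvtColor(im,cv2.COLOR_BGR2HSV)
m=cv2.inRange(h,(8,118,40),(16,255,255))
n,l,st,_=cv2.connectedComponentsWithStats(m)
for k in range(1,n):
    if st[k,4]>60: print(k,st[k])
# long rail: per-column top/bottom edges
k=l[168,180];pts=[[],[]]
for u in range(150,318):
    v=np.where(l[:,u]==k)[0]
    if len(v): pts[0].append((u,v.min()-.5));pts[1].append((u,v.max()+.5))
for q,z in((pts[0],35),(pts[1],35),(pts[1],0)):
    P=np.array([ray("top",u,v,z)[:2] for u,v in q]);c=np.polyfit(P[:,1],P[:,0],1);r=P[:,0]-np.polyval(c,P[:,1]);print("rail x=a*y+b",c,"yaw",-np.arctan(c[0]),r.std())
for u in range(120,150,1):0
pe=[[],[]]
for v in range(180,212):
    w=np.where(l[v,:]==k)[0]
    if len(w): pe[0].append((w.min()-.5,v));pe[1].append((w.max()+.5,v))
for q,z in((pe[0],35),(pe[1],35),(pe[1],0)):
    P=np.array([ray("top",u,v,z)[:2] for u,v in q]);c=np.polyfit(P[:,0],P[:,1],1);r=P[:,1]-np.polyval(c,P[:,0]);print("end y=a*x+b",c,"yaw",np.arctan(c[0]),r.std())
print("carton top"); 
C=np.array([ray("top",*Z(*p),70)[:2] for p in((187,217),(341,230),(331,337),(175,330))]);print(C,C.mean(0))
C=np.array([ray("scene",*S(*p),70)[:2] for p in((416,132),(298,186),(237,126),(350,76))]);print("scene",C,C.mean(0))
print("tin",ray("top",*Z(580,229),70),ray("scene",*S(104,305),70))
print("jar",ray("top",*Z(444,336),55),ray("scene",*S(154,184),55))
print("soap",ray("top",*Z(92,418),30),"paste",ray("top",*Z(695,127),60),ray("scene",*S(58,477),60))
E
```

```text
cam [ 256. -102. 1531.]
1 [  58    0  104   99 4822]
25 [ 131  143  196   75 1814]
91 [ 51 310  23  22 364]
rail x=a*y+b [-1.14418041e-01  7.25654000e+02] yaw 0.11392262542536123 2.1709160625089132
rail x=a*y+b [-1.22522580e-01  6.98662911e+02] yaw 0.12191494998867149 2.2023116783234404
rail x=a*y+b [-1.22522580e-01  7.09325241e+02] yaw 0.12191494998867161 2.2538520279969165
end y=a*x+b [1.14860145e-01 2.29990453e+02] yaw 0.11435899514706388 0.9178909859891089
end y=a*x+b [1.17306401e-01 2.02381028e+02] yaw 0.11677272454942791 1.2244506167476112
end y=a*x+b [1.17306401e-01 2.10209979e+02] yaw 0.11677272454942812 1.2531062396397852
carton top
[[617.36261089 181.9855832 ]
 [602.23105665  32.60684059]
 [497.62378221  41.48924709]
 [506.54371006 190.29641657]] [555.94028995 111.59452186]
scene [[615.91366837 178.57919329]
 [598.72978099  30.68179881]
 [499.03147523  40.27546736]
 [512.66488525 188.87404769]] [556.58495246 109.60262679]
tin [ 599.84984632 -198.65445585   70.        ] [ 601.20173649 -199.86063548   70.        ]
jar [499.49944285 -65.78394798  55.        ] [501.23825521 -67.81237436  55.        ]
soap [428.34404882 276.01618623  30.        ] paste [ 704.1945788  -315.97343493   60.        ] [ 705.89025538 -319.04144724   60.        ]
```

```bash
python3 -m pendant '[[2.5,-4.5,0,0,0,1],[2.5,-4.5,0,0,0,1],[2.5,-4.5,0,0,0,1],[2.5,-4.5,0,0,0,1],[2.5,-4.5,0,0,0,1]]' 9.3; python3 -m pendant '[[2.5,-4.5,0,0,0,1],[2.5,-4.5,0,0,0,1],[2.5,-4.5,0,0,0,1],[2.5,-4.5,0,0,0,1],[2.5,-4.5,0,0,0,0]]'; python3 -m pendant '[[2.5,-4.5,0,0,0,0],[2.5,-4.5,0,0,0,0],[0,0,0,0,0,0]]'
```

```text
time: 0.72
position: [289.0, 429.0, 219.5]
ee_rot: [179.9, 0.0, 171.1]
contact_force: [1.1, -0.5, -0.9]
grip_width: 0.999
time: 1.35
position: [414.0, 203.3, 218.5]
ee_rot: [180.0, 0.0, 175.0]
contact_force: [0.3, -0.6, -0.1]
grip_width: 1.003
time: 1.72
position: [464.5, 112.3, 218.2]
ee_rot: [-180.0, -0.0, 174.7]
contact_force: [-0.2, 1.1, 0.3]
grip_width: 0.999
```

```bash
python3 -m pendant '[[0,0,-5,0,0,0],[0,0,-5,0,0,0],[0,0,-5,0,0,0],[0,0,-3.5,0,0,0],[0,0,-1.7,0,0,0]]'; python3 -m pendant '[[0.5,0,0,0,0,0]]'; python3 - <<'E'
from h import *
for n in("wrist","top"):
    im=imaging.capture(n);cv2.imwrite(f"pics/{n}1.png",im[...,::-1])
E
```

```text
time: 2.35
position: [462.5, 115.3, 14.8]
ee_rot: [-180.0, -0.1, 175.0]
contact_force: [0.7, 0.5, -0.0]
grip_width: 1.003
time: 2.48
position: [468.3, 115.2, 16.3]
ee_rot: [-180.0, -0.1, 175.0]
contact_force: [0.4, -0.6, -0.2]
grip_width: 1.0
```

View pics/wrist1.png

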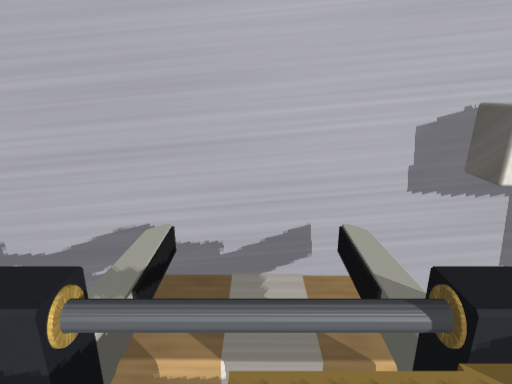

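View pics/top1.png

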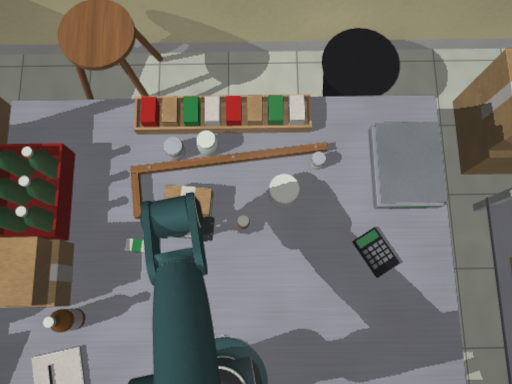

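```bash
python3 -m pendant '[[0.8,0,0,0,0,0],[0.8,0,0,0,0,0],[0.6,0,0,0,0,0],[0.6,0,0,0,0,0]]'; python3 -m pendant '[[0.8,0.1,0,0,0,2],[0.8,0.1,0,0,0,2],[0.8,0.1,0,0,0,2],[0.8,0.1,0,0,0,2]]'; python3 -m pendant '[[0.6,0.1,0,0,0,1.7],[0.6,0.1,0,0,0,1.7],[0,0,0,0,0,0]]';  python3 - <<'E'
from h import *
for n in("scene","top"):
    im=imaging.capture(n);cv2.imwrite(f"pics/{n}2.png",cv2.resize(im[100:350,90:410,::-1],None,fx=2.4,fy=2.4))
E
```

```text
time: 3.08
position: [496.7, 114.9, 16.7]
ee_rot: [-180.0, -0.1, 175.0]
contact_force: [-6.6, 0.1, 5.5]
grip_width: 1.0
time: 3.58
position: [529.1, 118.9, 16.6]
ee_rot: [-180.0, -0.0, -176.9]
contact_force: [-4.3, -2.5, 2.0]
grip_width: 0.999
time: 3.95
position: [541.1, 121.1, 16.6]
ee_rot: [180.0, 0.0, -173.6]
contact_force: [-0.5, 0.6, 0.1]
grip_width: 1.001
```

View pics/scene2.png

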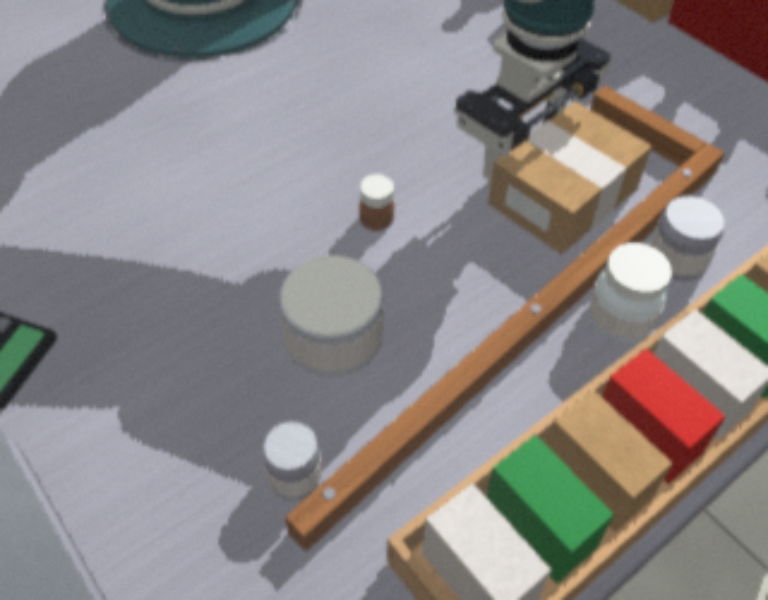

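View pics/top2.png

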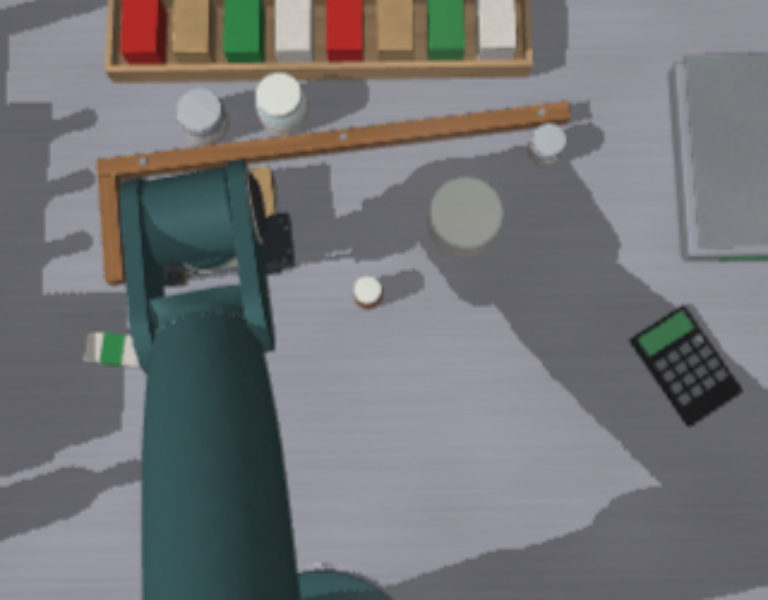

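The carton is now visually parallel to the long rail with a gap of about 2 cm; the jar and tin have not moved.

```bash
python3 -m pendant '[[0.7,0.1,0,0,0,0],[0.7,0.1,0,0,0,0.2],[0.4,0,0,0,0,0],[0,0,0,0,0,0]]'; python3 -m pendant '[[-2,-0.2,0,0,0,0],[-3,-0.4,0,0,0,0],[0,0,5,0,0,0],[0,-5,5,0,0,-10],[0,-6,2,0,0,-10]]' 6; python3 -m pendant '[[2,-5,0,0,0,-10],[3,-5,0,0,0,-10],[3,-5,0,0,0,-10],[0,0,0,0,0,0]]'; python3 - <<'E'
from h import *
for n in("scene","top"):
    im=imaging.capture(n);cv2.imwrite(f"pics/{n}3r.png",im[...,::-1]);cv2.imwrite(f"pics/{n}3.png",cv2.resize(im[110:330,120:400,::-1],None,fx=2.7,fy=2.7))
E
```

```text
time: 4.55
position: [559.1, 122.9, 16.7]
ee_rot: [-180.0, 0.0, -173.4]
contact_force: [0.1, -0.9, -0.5]
grip_width: 0.995
time: 5.18
position: [509.4, 12.9, 133.7]
ee_rot: [179.9, 0.2, 166.4]
contact_force: [0.9, -1.0, 0.0]
grip_width: 0.643
time: 5.68
position: [589.5, -139.5, 130.0]
ee_rot: [-180.0, -0.0, 136.3]
contact_force: [0.1, 1.0, 0.0]
grip_width: 0.646
```

View pics/scene3.png

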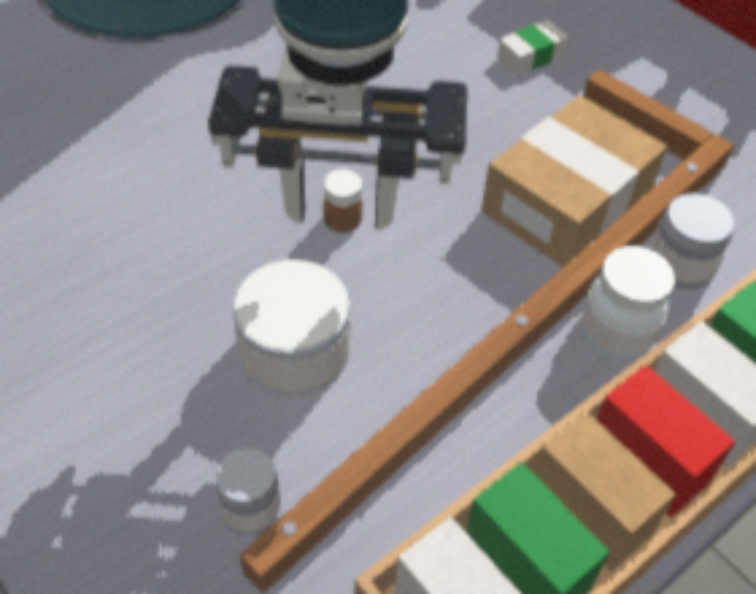

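View pics/top3.png

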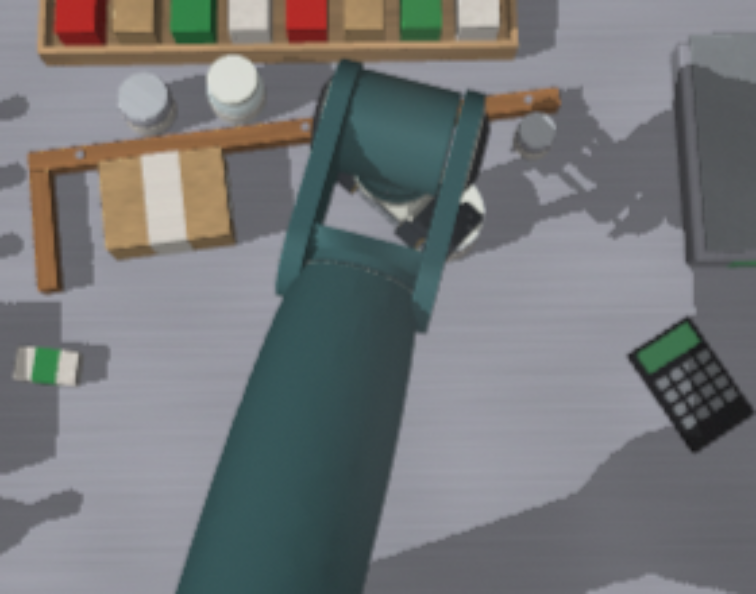

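The carton top now has corners near zoom (100,163), (220,149), (232,236), (108,250) in the top picture, close to the rail with a slim gap.

```bash
python3 - <<'E'
from h import *
Z=lambda X,Y:(120+(X+.5)/2.7-.5,110+(Y+.5)/2.7-.5)
C=np.array([ray("top",*Z(*p),70)[:2] for p in((100,163),(220,149),(232,236),(108,250))]);print(C.round(1),C.mean(0))
C=np.array([ray("scene",*Z(*p),70)[:2] for p in((664,150),(572,219),(487,164),(579,97))]);print(C.round(1),C.mean(0))
print("fence corner",ray("top",*Z(57,168),35),ray("scene",*Z(706,157),35),ray("scene",*Z(697,161),35))
E
```

```text
[[667.2 212.9]
 [682.7  68.6]
 [574.9  53.1]
 [560.1 200. ]] [621.22108341 133.64324679]
[[669.8 205.6]
 [678.2  63.9]
 [576.8  51.5]
 [562.5 197.7]] [621.82161043 129.6606579 ]
fence corner [671.4794387  273.25358572  35.        ] [684.68608331 268.50403083  35.        ] [682.76475788 256.17912477  35.        ]
```

```bash
python3 -m pendant '[[1.1,4,0,0,0,-9.9],[1.1,4,0,0,0,-9.9],[1.1,4,0,0,0,-9.9],[1.1,4,0,0,0,-9.9],[0,0,0,0,0,0]]' 5; python3 -m pendant '[[0,0,-4,0,0,0],[0,0,-4,0,0,0],[0,0,-3.4,0,0,0],[0,0,0,0,0,0]]'; python3 - <<'E'
from h import *
for n in("scene",):
    im=imaging.capture(n);cv2.imwrite(f"pics/{n}4.png",cv2.resize(im[110:330,120:400,::-1],None,fx=2.7,fy=2.7))
E
```

```text
time: 6.4
position: [632.2, 26.9, 130.9]
ee_rot: [180.0, -0.0, 97.1]
contact_force: [0.8, 0.5, -0.7]
grip_width: 0.538
time: 6.9
position: [630.7, 23.5, 14.6]
ee_rot: [-179.8, -0.0, 97.1]
contact_force: [0.6, 0.2, 1.1]
grip_width: 0.536
```

View pics/scene4.png

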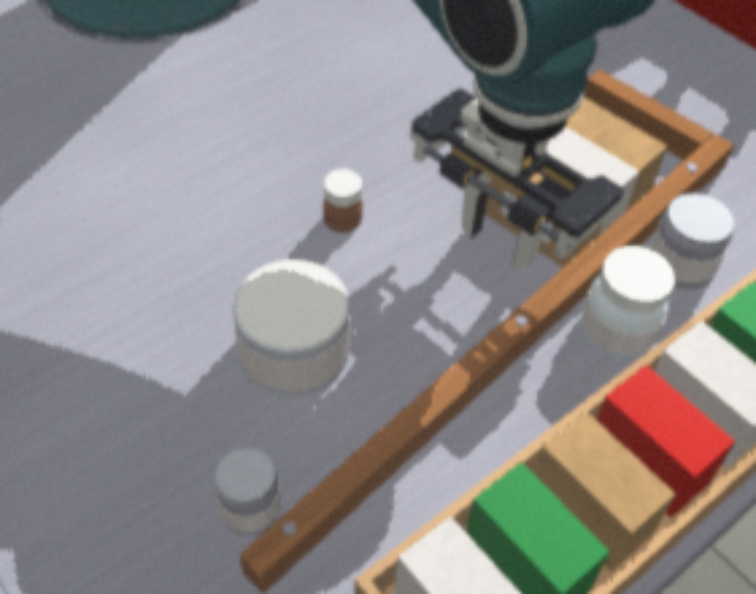

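```bash
python3 -m pendant '[[-0.1,0.8,0,0,0,0],[-0.1,0.8,0,0,0,0],[-0.1,0.8,0,0,0,0],[-0.1,0.8,0,0,0,0],[-0.1,0.8,0,0,0,0]]'; python3 -m pendant '[[-0.1,0.8,0,0,0,0],[-0.1,0.8,0,0,0,0],[-0.1,0.8,0,0,0,0],[-0.1,0.8,0,0,0,0]]'; python3 - <<'E'
from h import *
for n in("scene","top"):
    im=imaging.capture(n);cv2.imwrite(f"pics/{n}5.png",cv2.resize(im[110:330,120:400,::-1],None,fx=2.7,fy=2.7))
E
```

```text
time: 7.58
position: [628.0, 63.5, 17.3]
ee_rot: [179.9, 0.1, 97.0]
contact_force: [0.1, -5.4, 4.5]
grip_width: 0.537
time: 8.07
position: [624.0, 95.5, 17.3]
ee_rot: [179.9, 0.1, 97.0]
contact_force: [0.1, -6.0, 5.4]
grip_width: 0.534
```

View pics/scene5.png

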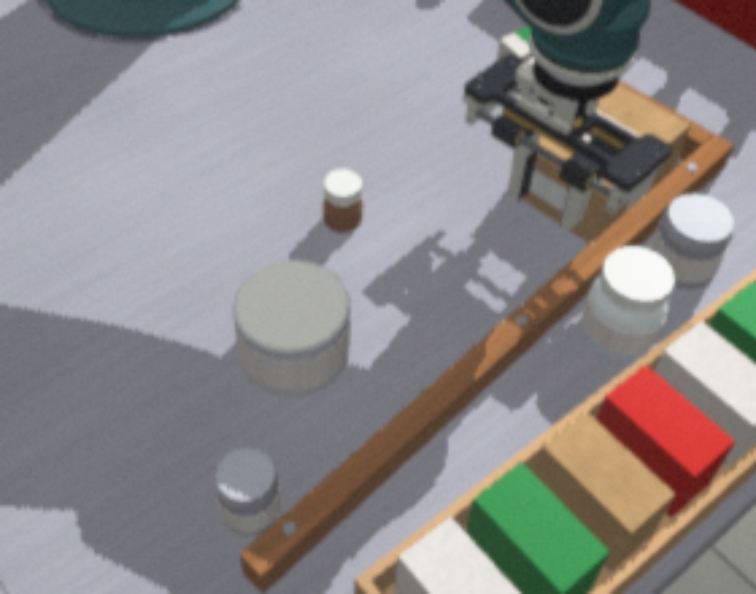

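View pics/top5.png

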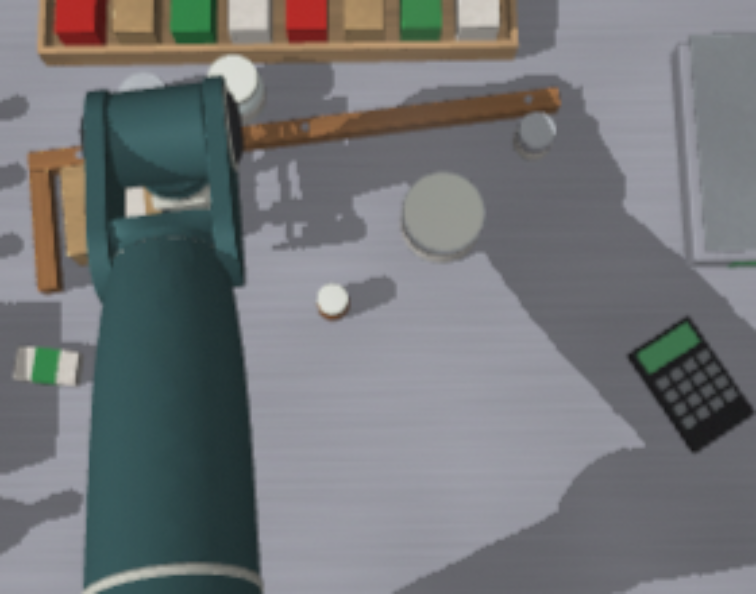

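```bash
python3 -m pendant '[[-0.1,0.5,0,0,0,0],[0,0.5,0,0,0,0],[-0.1,0.5,0,0,0,0]]'; python3 -m pendant '[[0,0.2,0,0,0,0]]';python3 -m pendant '[[0,0.2,0,0,0,0]]'; python3 -m pendant '[[-0.1,0.2,0,0,0,0]]'
```

```text
time: 8.55
position: [621.8, 110.2, 16.8]
ee_rot: [180.0, 0.0, 97.0]
contact_force: [1.3, -4.8, 3.6]
grip_width: 0.541
time: 8.68
position: [621.7, 112.2, 16.8]
ee_rot: [180.0, 0.0, 97.0]
contact_force: [-0.5, -6.5, 4.4]
grip_width: 0.537
time: 8.8
position: [621.7, 114.1, 16.8]
ee_rot: [180.0, 0.0, 97.0]
contact_force: [-0.1, -4.5, 4.6]
grip_width: 0.534
time: 8.93
position: [620.9, 116.2, 16.8]
ee_rot: [180.0, 0.0, 97.0]
contact_force: [1.9, -4.6, 3.3]
grip_width: 0.54
```

```bash
for i in 1; do python3 -m pendant '[[0,0.2,0,0,0,0]]' | sed -n 2,4p; python3 -m pendant '[[0,0.15,0,0,0,0]]'| sed -n 2,4p; python3 -m pendant '[[0,0.15,0,0,0,0]]'| sed -n 2,4p; done
```

```text
position: [620.6, 117.2, 16.8]
ee_rot: [-180.0, 0.1, 97.0]
contact_force: [-3.0, -25.4, 7.2]
position: [620.5, 117.2, 16.8]
ee_rot: [-179.9, 0.3, 96.9]
contact_force: [-5.4, -36.0, 10.8]
position: [620.5, 117.1, 16.9]
ee_rot: [-179.9, 0.4, 96.9]
contact_force: [-8.1, -49.0, 14.3]
```

The end-rail contact shows clearly: force jumped from 5 to 25 N while the tool stopped at y = 117.2. Next I retreat and seat the carton against the long rail.

```bash
python3 -m pendant '[[0,-1.5,0,0,0,0],[0,-3,0,0,0,0],[0,0,5,0,0,0],[0,0,5,0,0,5],[-2,1,2,0,0,10]]' 7 | sed -n 1,4p; python3 -m pendant '[[-2,2,0,0,0,10],[-2,2,0,0,0,10],[-2,2,0,0,0,10],[-2,2,0,0,0,10],[0,2,0,0,0,10]]'| sed -n 1,3p; python3 -m pendant '[[0,2,0,0,0,10],[0,0,0,0,0,10],[0,0,0,0,0,4.7],[0,0,0,0,0,0]]'; python3 - <<'E'
from h import *
for n in("scene","top"):
    im=imaging.capture(n);cv2.imwrite(f"pics/{n}6.png",cv2.resize(im[110:330,120:400,::-1],None,fx=2.7,fy=2.7))
E
```

```text
time: 9.93
position: [601.5, 86.4, 139.5]
ee_rot: [179.8, 0.0, 112.2]
contact_force: [0.1, 0.7, -0.2]
time: 10.55
position: [519.4, 187.3, 136.6]
ee_rot: [180.0, -0.0, 162.3]
time: 11.05
position: [520.3, 206.6, 136.3]
ee_rot: [180.0, -0.0, -173.3]
contact_force: [0.3, 1.0, 0.0]
grip_width: 0.752
```

View pics/scene6.png

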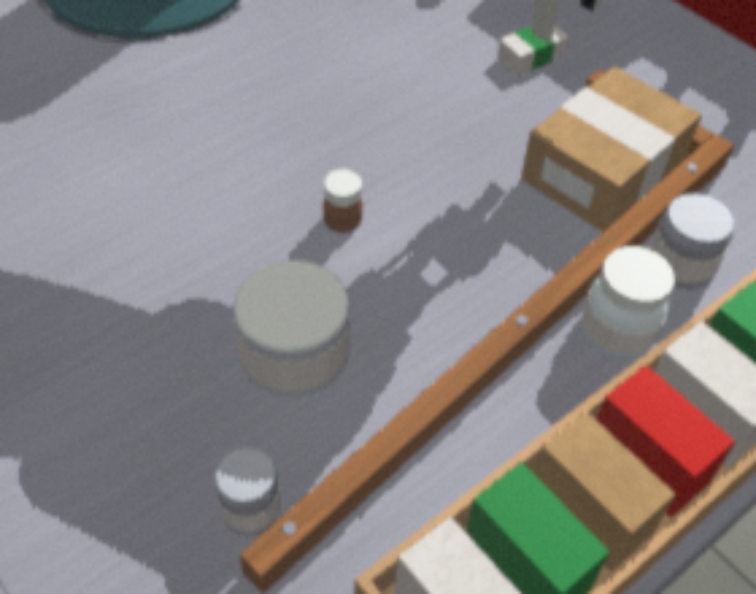

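View pics/top6.png

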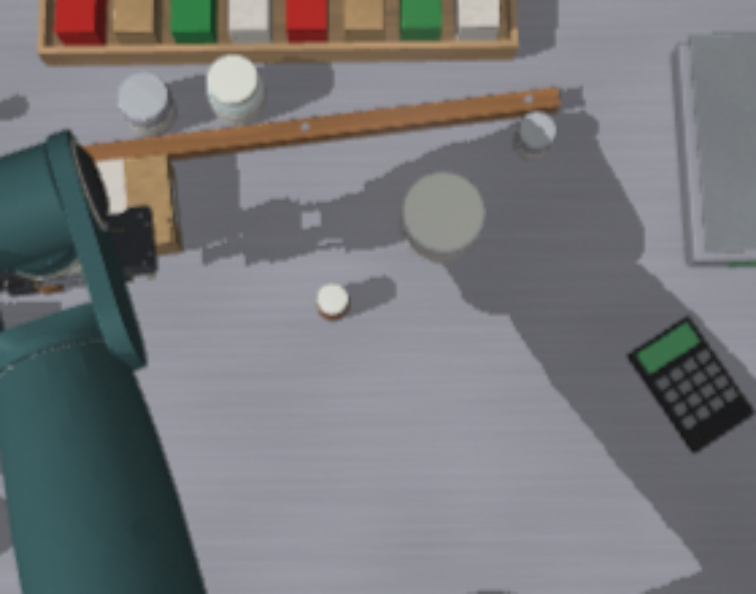

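```bash
python3 -m pendant '[[0,-1.7,-4,0,0,0],[0,0,-4,0,0,0],[0,0,-4,0,0,0],[0,0,0,0,0,0]]'; python3 -m pendant '[[0.8,0.1,0,0,0,0],[0.8,0.1,0,0,0,0],[0.6,0.1,0,0,0,0],[0.4,0,0,0,0,0]]'; python3 -m pendant '[[0.4,0.1,0,0,0,0],[0.2,0,0,0,0,0]]'
```

```text
time: 11.65
position: [518.9, 188.8, 14.0]
ee_rot: [-180.0, -0.3, -173.4]
contact_force: [-0.4, 0.5, 0.5]
grip_width: 0.752
time: 12.15
position: [547.3, 192.5, 17.1]
ee_rot: [180.0, 0.0, -173.3]
contact_force: [-1.1, -0.0, 0.1]
grip_width: 0.754
time: 12.4
position: [552.4, 193.5, 16.7]
ee_rot: [180.0, -0.1, -173.3]
contact_force: [-6.4, -0.1, 3.9]
grip_width: 0.754
```

```bash
f='position|contact'; python3 -m pendant '[[0.2,0,0,0,0,0]]'|grep -E $f;python3 -m pendant '[[0.2,0,0,0,0,0]]'|grep -E $f;python3 -m pendant '[[0.2,0,0,0,0,0]]'|grep -E $f;python3 -m pendant '[[0.2,0,0,0,0,0]]'|grep -E $f
```

```text
position: [554.3, 193.5, 16.7]
contact_force: [-5.3, 0.1, 4.9]
position: [556.3, 193.5, 16.7]
contact_force: [-6.7, 0.0, 4.3]
position: [558.3, 193.5, 16.7]
contact_force: [-5.3, 0.0, 4.3]
position: [559.7, 193.6, 16.7]
contact_force: [-26.1, -0.1, 17.5]
```

```bash
python3 -m pendant '[[0.15,0,0,0,0,0]]'; python3 -m pendant '[[-1,-0.1,0,0,0,0],[-2,-0.2,0,0,0,0],[-2,-0.2,0,0,0,0],[0,0,5,0,0,0],[0,0,6,0,0,0]]' ; python3 -m pendant '[[0,-6,0,0,0,0],[0,-6,0,0,0,0],[0,-6,0,0,0,0],[0,-6,0,0,0,0]]' 5;  python3 - <<'E'
from h import *
for n in("scene","top"):
    im=imaging.capture(n);cv2.imwrite(f"pics/{n}7r.png",im[...,::-1]);cv2.imwrite(f"pics/{n}7.png",cv2.resize(im[130:230,120:400,::-1] if n=="top" else im[110:330,120:400,::-1],None,fx=2.7,fy=2.7,interpolation=cv2.INTER_CUBIC))
E
```

```text
time: 13.02
position: [559.6, 193.7, 16.7]
ee_rot: [180.0, -0.4, -173.3]
contact_force: [-40.2, 0.4, 25.3]
grip_width: 0.75
time: 13.65
position: [511.2, 188.2, 127.1]
ee_rot: [-180.0, -0.1, -173.3]
contact_force: [0.8, 0.5, 0.3]
grip_width: 0.75
time: 14.15
position: [511.8, -53.4, 126.9]
ee_rot: [-180.0, 0.1, -173.3]
contact_force: [0.5, -0.5, -0.2]
grip_width: 0.538
```

View pics/scene7.png

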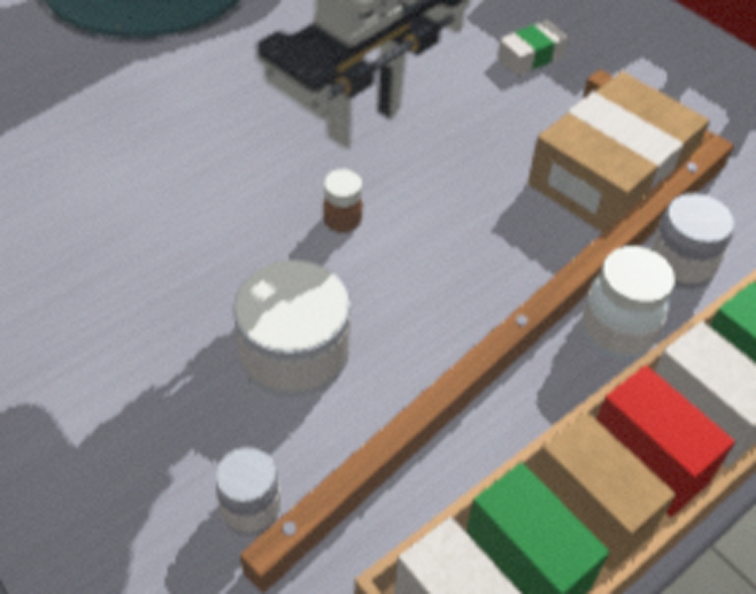

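View pics/top7.png

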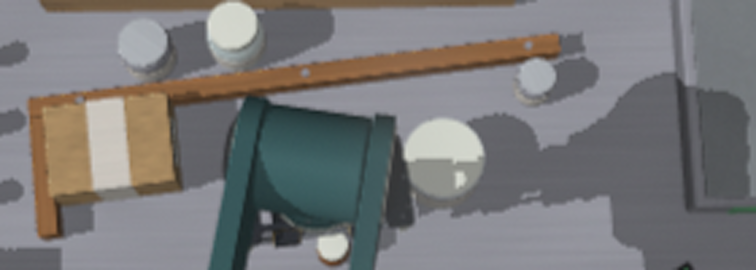

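The carton sits in the corner, its top band now against the rail edge; the tin and jar have not moved. Now the tin.

```bash
python3 -m pendant '[[0.6,-5.1,0,0,0,0],[0.6,-5.1,0,0,0,0],[0.6,-5.2,0,0,0,0],[0,0,0,0,0,0]]' 5; python3 -m pendant '[[0,0,-4,0,0,0],[0,0,-4,0,0,0],[0,0,-3,0,0,0],[0,0,0,0,0,0]]'; python3 - <<'E'
from h import *
for n in("scene","wrist"):
    im=imaging.capture(n);cv2.imwrite(f"pics/{n}8.png",im[...,::-1])
E
```

```text
time: 14.75
position: [530.1, -207.7, 126.2]
ee_rot: [-180.0, -0.0, -173.5]
contact_force: [0.6, 1.0, -0.2]
grip_width: 0.541
time: 15.25
position: [529.0, -204.0, 14.7]
ee_rot: [179.9, -0.2, -173.3]
contact_force: [0.7, 0.3, 0.7]
grip_width: 0.539
```

View pics/scene8.png

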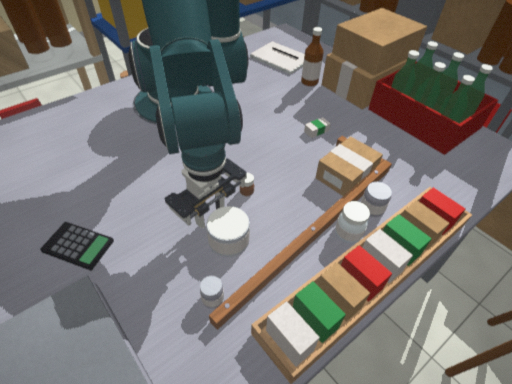

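View pics/wrist8.png

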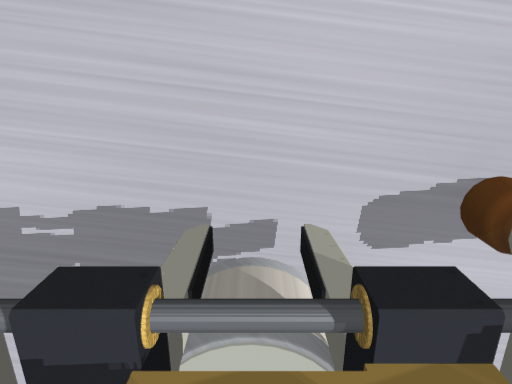

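```bash
f='position|contact'; python3 -m pendant '[[0.8,0,0,0,0,0],[0.8,0.1,0,0,0,0],[0.6,0.1,0,0,0,0],[0.6,0.1,0,0,0,0],[0.6,0.1,0,0,0,0]]'|grep -E $f; python3 -m pendant '[[0.8,0.1,0,0,0,0],[0.8,0.1,0,0,0,0],[0.8,0.1,0,0,0,0],[0.8,0.1,0,0,0,0],[0.8,0.1,0,0,0,0]]'|grep -E $f; python3 - <<'E'
from h import *
im=imaging.capture("scene");cv2.imwrite("pics/scene9.png",cv2.resize(im[110:330,120:400,::-1],None,fx=2.7,fy=2.7))
E
```

```text
position: [564.3, -201.8, 17.0]
contact_force: [-6.3, -0.2, 5.8]
position: [604.4, -196.7, 17.0]
contact_force: [-6.1, -0.9, 5.8]
```

View pics/scene9.png

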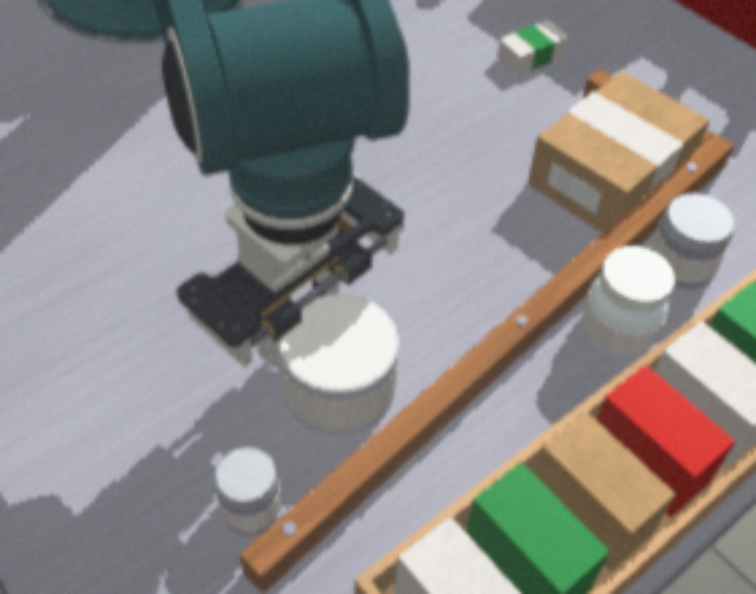

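The tin is about 2 cm short of the rail and cradled between the fingers.

```bash
f='position|contact'; python3 -m pendant '[[0.5,0.1,0,0,0,0],[0.5,0,0,0,0,0]]'|grep -E $f; python3 -m pendant '[[0.2,0,0,0,0,0]]'|grep -E $f;python3 -m pendant '[[0.2,0.1,0,0,0,0]]'|grep -E $f;python3 -m pendant '[[0.2,0,0,0,0,0]]'|grep -E $f
```

```text
position: [614.1, -195.6, 16.8]
contact_force: [-5.2, 0.0, 4.2]
position: [616.2, -195.6, 16.7]
contact_force: [-5.1, -0.5, 5.3]
position: [618.0, -194.7, 16.7]
contact_force: [-4.8, -2.5, 3.3]
position: [620.0, -194.6, 16.7]
contact_force: [-4.9, 0.1, 4.3]
```

```bash
f='position|contact'; python3 -m pendant '[[0.15,0,0,0,0,0]]'|grep -E $f;python3 -m pendant '[[0.15,0,0,0,0,0]]'|grep -E $f
```

```text
position: [621.5, -194.6, 16.7]
contact_force: [-4.8, -1.0, 5.1]
position: [622.4, -194.6, 16.6]
contact_force: [-18.5, -0.1, 11.5]
```

```bash
f='position|contact'; python3 -m pendant '[[0.1,0,0,0,0,0]]'|grep -E $f; python3 -m pendant '[[-0.5,-0.1,0,0,0,0],[-1.5,-0.2,0,0,0,0],[-3,-0.3,0,0,0,0],[-4,-0.5,0,0,0,0],[0,0,5,0,0,0]]'|grep -E $f; python3 -m pendant '[[0,0,5,0,0,0],[-4,-2,4,0,0,0],[-5,-3,2,0,0,0],[-5,-3,0,0,0,0],[0,0,0,0,0,0]]'; python3 - <<'E'
from h import *
for n in("scene","top"):
    im=imaging.capture(n);cv2.imwrite(f"pics/{n}10r.png",im[...,::-1]);cv2.imwrite(f"pics/{n}10.png",cv2.resize(im[120:270,110:350,::-1] if n=="top" else im[110:330,190:410,::-1],None,fx=3.33 if n=="top" else 2.7,fy=3.33 if n=="top" else 2.7,interpolation=cv2.INTER_CUBIC))
E
```

```text
position: [622.5, -194.6, 16.6]
contact_force: [-27.1, 0.7, 15.7]
position: [529.4, -204.8, 63.0]
contact_force: [0.8, -1.3, 0.5]
time: 18.9
position: [391.4, -287.0, 177.0]
ee_rot: [-179.9, 0.1, -173.5]
contact_force: [0.6, -0.4, -0.0]
grip_width: 0.535
```

View pics/scene10.png

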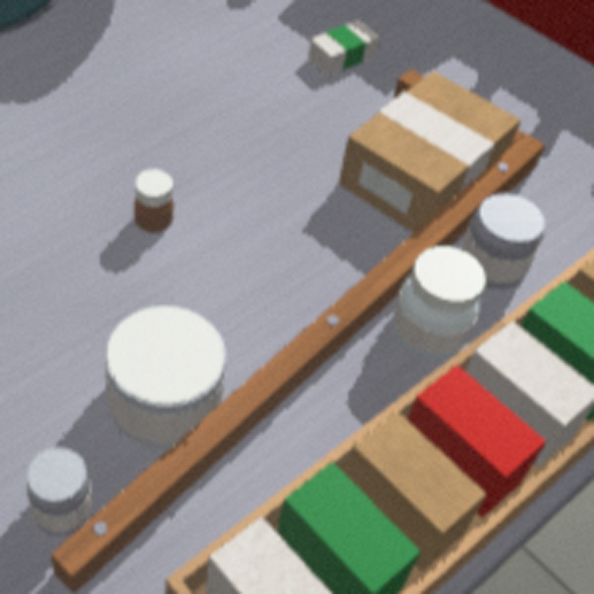

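View pics/top10.png

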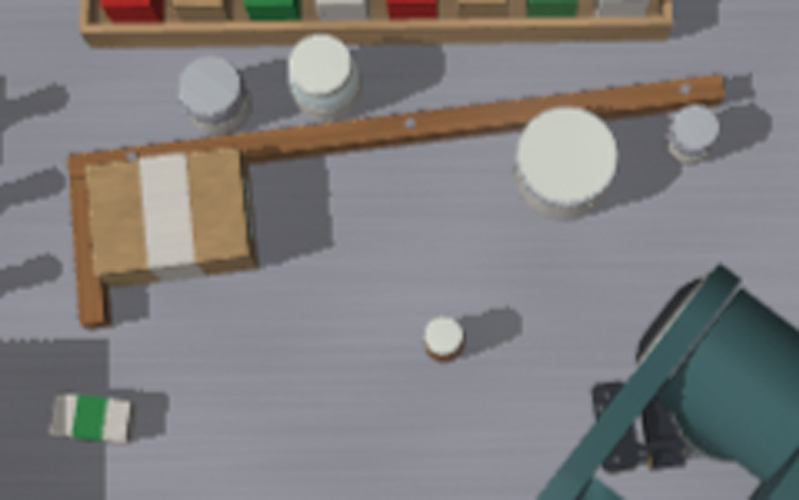

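The final view shows the carton in the corner with its top corners near zoom (87,165), (240,148), (250,261), (97,275), the tin's lid at (566,157) against the rail, and the jar, soap and cans at their starting pixels.

```bash
python3 - <<'E'
from h import *
im=cv2.imread("pics/top10r.png")
g=cv2.resize(im[155:220,125:195],None,fx=9,fy=9,interpolation=cv2.INTER_CUBIC);cv2.imwrite("pics/topc.png",g)
im=cv2.imread("pics/scene10r.png")
cv2.imwrite("pics/scc.png",cv2.resize(im[125:205,305:400],None,fx=7,fy=7,interpolation=cv2.INTER_CUBIC))
Z=lambda X,Y:(110+(X+.5)/3.33-.5,120+(Y+.5)/3.33-.5)
yw=.117;n=np.array([np.cos(yw),np.sin(yw)])
p=ray("top",*Z(566,157),70)[:2];q=ray("scene",190+166/2.7,110+356/2.7,70)[:2];print("tin",p,q)
for w in(p,q):print("perp to rail",(np.array([700.5,0])-w)@n)
E
```

```text
tin [ 672.39331371 -187.0000571 ] [ 675.93287138 -190.49634851]
perp to rail 49.74365330809469
perp to rail 46.63642796566465
```

View pics/topc.png

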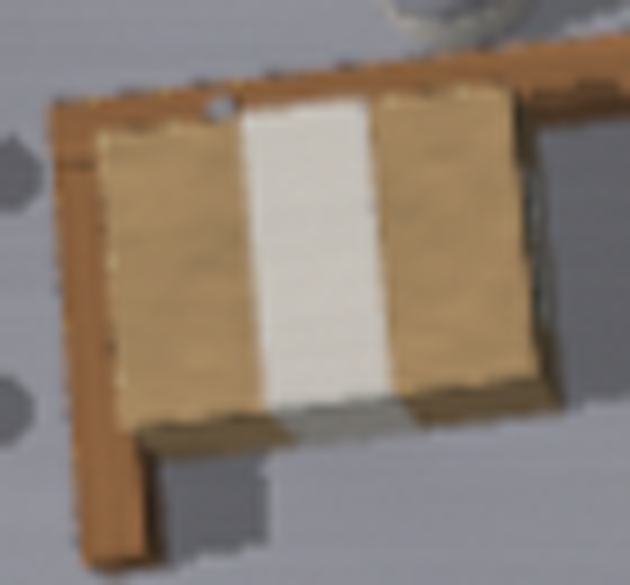

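View pics/scc.png

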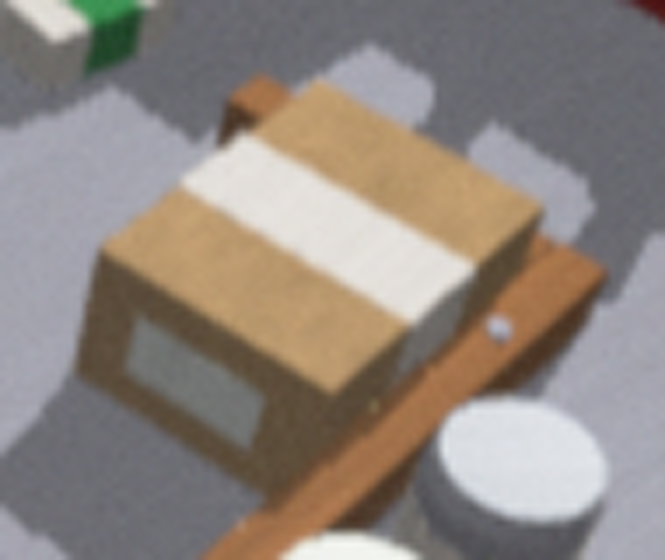

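```bash
python3 - <<'E'
from workcell import order,sensors
print(sensors.observe()["time"],order.hand_in())
E
```

```text
the job is handed in; nothing more can be done
19.0 None
```

The carton is in the corner of the fence and the big tin is against the long rail. I handed the job in at 19.0 s with the gripper raised and clear of everything.

**Carton:**
- I pushed it square and close to the long rail, slid it along to the end rail, then pressed it against the long rail.
- At each rail the tool stopped and the force rose sharply. It reached about 50 N at the end rail and 48 N at the long rail.
- The final pictures show its edges parallel to the long rail to within about 0.01 rad, with no visible gap.

**Tin:**
- I pushed it straight back, cradled between the two fingers, until it stopped against the rail (about 31 N).
- Its centre measures 49.7 mm from the rail face in the top view, against 50 mm nominal. The scene view gives 46.6 mm. I take that 3 mm disagreement as picking and calibration error, since the rail stopped the tin.
- Along the rail it moved about 3 mm by the top view and under 1 mm by the scene view.

**Bystanders:** in the final zoomed pictures the spice jar, paste can, soap box, milk can and tea jar sit at their starting pixels. I did not measure the calculator, and it falls outside those last crops; the arm never went near it.

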